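Lock the hall drawer with the slotted disc and bolt

ROBOT

A 6-joint arm with a two-finger parallel gripper is mounted at the origin on the work surface. World frame = base frame: x ahead of the robot, y to its left, z up, the work surface at z = 0. Lengths are in mm, angles in rad, forces in N, time in s.
With the tool pointing down it reaches from about 300 to 950 mm from the base axis. Payload 3.1 kg.
Tool frame: the origin (TCP) lies at the very end of the fingers, on their centre line; the grasp point (between the pads) lies 19 mm behind it (bot.pinch_z is the distance from the TCP to the grasp point, in mm); z points along the fingers, y is the line along which they close (so a half turn about z gives the same grasp; the last joint's range is limited). The gripper opens to 85 mm and grips with 20 to 120 N. Pads are 22 mm wide; open, the fingers measure 114 mm over their backs; the gripper's body (76 mm by 85 mm) begins 54 mm behind the grasp point. The pads swing forward as they close: fully open they stand 13 mm farther back than shut.
Start: joints at [1.277, 0.308, 1.634, -0, 1.2, -0.07], TCP at [138.736, 609.413, 231.272] pointing down, gripper open.
Joint ranges: [-3.06, 3.06], [-0.79, 1.96], [0.05, 2.63], [-1.19, 4.34], [0.05, 2.64], [-2.94, 2.94]. Speed limits (rad/s): [2.79, 2.79, 3.14, 3.14, 3.14, 3.14].

INTERFACE

Orientations are given as a rotation vector (axis times angle).
In Python, from bench import bot gives the robot as it stands.
- The arm moves only by the tool send_rows, never from a script. Its argument "increments" is a list of rows, each a list of 7 numbers: the turn, a rotation vector about the tool's x, y, z in units of 60 degrees (1.0 is 60 degrees), then the shift along the tool's x, y, z in units of 0.4 m (1.0 is 0.4 m), then the opening, from -1 (shut) to 1 (fully open), so that 0 is half open. A call has 1 to 12 rows; each row is the pose to reach, as a shift and turn from the pose commanded when the call began, along the tool's axes at that moment; what a row does not reach only later rows make up. A row lasts 1/8 s, in which the tool goes at most 62.5 mm and 10.7 degrees, less where a joint would pass 70% of its speed; a pose out of reach is approached as far as the arm can. A call with a number of a shift or a turn outside -1 to 1 is refused whole. A call with a gripper value outside its range is refused whole. The fingers move at their own pace and stop on an object; "newtons" is the grip in N (left out, the last holds). Time passes only in rows, so rows that repeat a pose let the fingers close. It gives the time, the measured TCP pose, the force, the opening and the grip force at its end, in the units of the state.
- bot.sense(): the state, without advancing time (a new reading comes with each control period).
- bot.snapshot(name): name is "side" or "top" or "wrist"; returns a dict with "pixels" (384x512x3 uint8, blue, green, red), "depth" (384x512 float32, mm along the optical axis (not along the pixel's ray), 0 where there is no reading), "fx", "fy", "cx", "cy" (pixels), "view" (4x4, takes a point from world to camera coordinates); the wrist camera has in their place "mount" (4x4, takes a point from camera to tool coordinates, whose origin is the TCP and whose axes are the flange's). Camera axes: x right, y up, looking along -z (the intrinsics and any distortion apply to the point x, -y, -z); pixel columns grow to the right and rows downward; lengths in mm; the calibration is good to about 2 mm. A picture is of the moment at which its call begins: read the wrist's pose just before it.
- bot.close_job(): hands the job in; it is judged then, once.
The state is a dict: "t": time; "joints": joint angles; "qvel": joint speeds; "effort": joint torques, N m; "ee_pos": TCP position; "orientation": TCP orientation; "contact_force": force on the tool from outside, world axes, zero at the start; "ft_torque": the same for the moment, N m; "width": finger opening in mm; "finger_force": force on a finger pad.
Only numpy, scipy, OpenCV 4.12 (cv2) and the standard library are available. Lean on these libraries where they do the work, as an engineer would, in place of code of your own. Each camera call takes 0.05 s, during which the arm holds its last target. There are 200 camera calls.

TASK

Lock the drawer of the hall shelf: push the red post with a fingertip to turn the slotted disc until its slot lines up with the brass bolt, then push the bolt by its blue tab through the slot until it is fully home in the keeper. Do not force the bolt against a disc that is not lined up, keep the drawer shut, and leave the things on the shelf where they are.

Things in the scene. Friction and masses are not known exactly. Their poses are not given: they have to be found in the camera images.
- shelf: White laminate shelf unit, fixed, 260 (x) x 700 (y) mm, its top 75 mm above the table; origin under its centre on the table, x to its back, y along its length (left seen from the front), z up. A shallow drawer fills its front. On a 4 mm plate near the front edge of its top is the lock: disc, bolt on the disc's -y side, keeper on its +y side. Lock heights below are above the shelf top.
- lock_axis (a point): Turning axis of the disc, a point fixed on the shelf at the height of the disc's top (19 mm above the shelf top, 94 mm above the table); axes as the shelf. It lies at x -85, y +40 mm in the shelf's frame.
- disc_top (a point): Centre of the top of the disc, turning with it. Flat aluminium disc, 60 mm diameter, turning about the vertical; its top is 19 mm above the shelf top. A slot 18 mm wide and 12 mm deep, open at the top, runs right across it through the centre along this point's y axis. The red post stands on the side of this point's +x axis.
- disc_post (a point): Red finger post on the disc, a round upright pin 10 mm across, standing 19 to 49 mm above the shelf top; this point is on its centre line, 34 mm above the shelf top and 23 mm from the disc's axis, at right angles to the slot.
- disc (a joint): Disc angle, rad, growing anticlockwise from above. The post lies at (cos, sin) of it from the axis in the shelf's frame. Lined up at 0 (post to the back) or 3.14 (post to the front); either will do. Starts at 0.6 to 2.54 (post on the keeper's side), turns from -0.4 to 3.54 at about 1.3 N on the post, stays where left, no click or stop when lined up. The bolt passes within about 0.13 rad.
- bolt_tab (a point): Blue upright tab on the bolt, to be pushed towards the shelf's +y: 22 (shelf x) x 8 (shelf y) mm, standing 17 to 51 mm above the shelf top; this point is its centre, 35 mm (0.035 m) above the shelf top, over the bolt's centre line. Its line passes through the disc's axis. When home it stands 42 mm short of the disc's axis, clear of the disc.
- bolt_nose (a point): Tip of the bolt's rounded nose. The bolt is a brass bar 10 x 10 mm, lying 8 to 18 mm above the shelf top along the shelf's y; its nose is 112 mm ahead of the tab's centre. It starts 6 to 16 mm short of the disc's rim and ends just beyond the keeper. The bolt lies in a channel between two steel cheeks that reach 16 mm above the shelf top.
- bolt (a joint): How far the bolt has slid towards the shelf's +y, m: 0 fully back, 0.116 fully home against its stop; starts at 0 to 0.010. Friction about 2 N; it stays where it is left.
- keeper (a point): Keeper of the drawer, 55 mm beyond the disc's axis in the shelf's +y: two brass cheeks 18 mm apart (inside), 22 mm long along y, up to 22 mm above the shelf top, on a strap that rises from the drawer front; this point is midway between them. The bolt must lie between them.
- drawer (a joint): How far the drawer is pulled out, m: 0 shut (as at the start). Friction about 4 N.
- phone: Black glass smartphone lying face-down on the shelf behind the lock, 72 x 147 x 8 mm, loose; origin under its centre. To be left alone.
- power_bank: Grey plastic power bank, 68 x 140 x 16 mm, loose, on the shelf behind the lock; origin under its centre. To be left alone.
- earbud_case: White earbud case, 46 x 58 x 22 mm, loose, towards the shelf's back; origin under its centre. To be left alone.
- key_fob: Aluminium key fob, 36 x 64 x 12 mm, loose, towards the shelf's back; origin under its centre. To be left alone.
- tray: Small blue ceramic tray, 104 mm across, 18 mm high, loose, on the left of the shelf's front; origin under its centre. To be left alone.
- sanitiser: Small clear bottle, 42 mm across, 100 mm high, loose, at the back left end of the shelf; origin under its centre. To be left alone.

How it is judged (in metres and radians):
On the way, in this order (a step that is already met when the one before it is completed fails the run):
1. the disc's slot is lined up with the bolt (angle between the y axis of disc_top and the y axis of shelf, either way round below 0.15 rad), for 0.1 s.
2. the bolt is through the slot and home (angle between the y axis of disc_top and the y axis of shelf, either way round below 0.15 rad and value of joint bolt above 0.108 m), for 0.2 s.
At the end, for the whole second after the job is handed in: The bolt has slid at least 108 of its 116 mm, through the disc's slot into the keeper; the slot is within 0.15 rad of the bolt's line; the drawer is shut within 6 mm; bolt and disc are at rest; everything else on the shelf is within 12 mm of where it was (all of step 2 and value of joint drawer below 0.006 m and velocity of joint bolt between -0.01 and 0.01 m/s and velocity of joint disc between -0.1 and 0.1 rad/s and distance of each of phone, power_bank, earbud_case, key_fob, tray, sanitiser from where it was at the start of the episode below 0.012 m); the robot touches nothing.
It fails at once if the bolt is forced against the disc (over 40 N) (contact force between bolt and disc above 40 N).
It fails at once if a thing on the shelf is shifted, lifted or carried (over 12 mm) (distance of any of phone, power_bank, earbud_case, key_fob, tray, sanitiser from where it was at the start of the episode above 0.012 m).
It fails at once if the drawer is pulled open (over 15 mm) (value of joint drawer above 0.015 m).
It also fails if it takes over 58 s, if anything falls off the work surface, if the arm or the gripper's body presses on something with over 40 N, if the wrist force passes 120 N, or if a joint passes its speed limit or range.

## Working session

There is one attempt and no reset: what is moved stays moved. The work goes in short steps, Python scripts to look and compute and a tool call to move; the robot and the scene stay as the last step left them, time stands still between calls to the robot, and variables do not carry over. Pictures are saved under pics/ and viewed, at most 10 in all, crops included, and the job is handed in when it is done.

Besides the shell and the picture viewer there is one more tool, called after "Emit:" as a command line: name --pt "numbers of a row" for each row, then --argument value for the rest. send_rows: Moves the arm, as the interface text tells. Shifts and turns lie within -1 to 1; 1 stands for 0.4 m of shift or 60 degrees of turn. Its arguments: {"type":"object","properties":{"increments":{"type":"array"},"newtons":{"type":"number"}},"required":["increments"]}

```bash
mkdir -p pics; python3 - <<'E'
from bench import bot
import cv2,numpy as np,pickle
s=bot.sense();print(s)
for n in("top","side"):
    d=bot.snapshot(n);pickle.dump(d,open(f"pics/{n}.pkl","wb"));cv2.imwrite(f"pics/{n}1.png",d["pixels"]);print(n,d["fx"],d["fy"],d["cx"],d["cy"],np.round(d["view"],3).tolist(),[k for k in d])
E
```

```text
{'t': 0.0, 'joints': array([ 1.27732337e+00,  3.09009316e-01,  1.63521400e+00, -1.85099882e-05,
        1.19970363e+00, -6.96855287e-02]), 'qvel': array([ 0.00057172,  0.00093272,  0.00287665,  0.00052544, -0.00094803,
       -0.00094587]), 'effort': array([ 5.14645362e-04, -4.15253842e+01, -2.76662153e+01, -2.03701052e-04,
        1.04172964e-02,  4.55109230e-07]), 'ee_pos': array([138.48284369, 608.60580298, 230.03132539]), 'orientation': array([-0.3507355 , -3.12154355,  0.00361084]), 'contact_force': array([-0.43241486,  0.14986149, -0.11707791]), 'ft_torque': array([ 0.00913233, -0.04211244, -0.0177797 ]), 'finger_force': 0.0, 'width': 85.66135103028017}
top 399.15376465444876 399.15376465444876 250.90618819510826 193.50356863520074 [[0.013, -1.0, -0.006, 41.501], [0.971, 0.011, 0.239, -631.958], [-0.239, -0.009, 0.971, -913.6], [0.0, 0.0, 0.0, 1.0]] ['pixels', 'depth', 'fx', 'fy', 'cx', 'cy', 'view']
side 475.45939510179426 475.45939510179426 257.889393484692 197.91590088961055 [[0.94, -0.341, -0.019, -555.043], [0.188, 0.47, 0.862, -206.405], [-0.284, -0.814, 0.506, -1006.643], [0.0, 0.0, 0.0, 1.0]] ['pixels', 'depth', 'fx', 'fy', 'cx', 'cy', 'view']
```

View pics/top1.png

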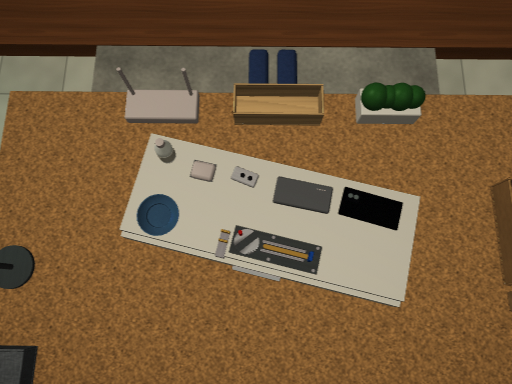

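View pics/side1.png

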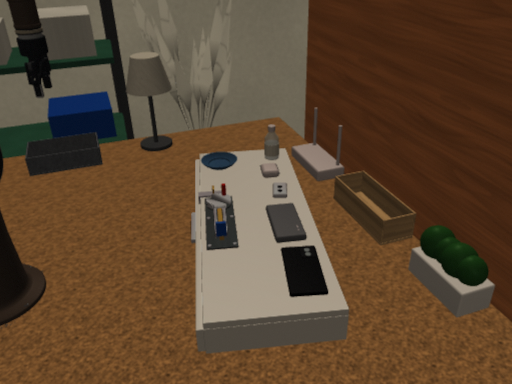

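```bash
cat >h.py <<'E'
import numpy as np,cv2,pickle
def cloud(d):
    v,u=np.mgrid[:384,:512];z=d["depth"].astype(float)
    P=np.stack([(u-d["cx"])/d["fx"]*z,-(v-d["cy"])/d["fy"]*z,-z,np.ones_like(z)],-1)
    return (P@np.linalg.inv(d["view"]).T)[...,:3]
def px(d,p):
    c=d["view"]@np.append(p,1);return np.array([d["cx"]+d["fx"]*c[0]/-c[2],d["cy"]-d["fy"]*c[1]/-c[2]])
def ray(d,u,v,h):
    R=np.linalg.inv(d["view"]);o=R[:3,3];w=R[:3,:3]@[(u-d["cx"])/d["fx"],-(v-d["cy"])/d["fy"],-1]
    return o+w*(h-o[2])/w[2]
E
python3 - <<'E'
from h import *
for n in("top","side"):
    d=pickle.load(open(f"pics/{n}.pkl","rb"));W=cloud(d)
    m=(abs(W[...,2]-75)<8)&(d["depth"]>0)
    m=cv2.morphologyEx(m.astype(np.uint8),cv2.MORPH_OPEN,np.ones((3,3)))
    k,l,s,c=cv2.connectedComponentsWithStats(m);i=1+np.argmax(s[1:,4]);P=W[l==i]
    r=cv2.minAreaRect(P[:,:2].astype(np.float32));print(n,r,np.median(P[:,2]))
    g=W[...,2][(abs(W[...,2])<15)];print("table z",np.median(g))
    b=d["pixels"].astype(int);
    for nm,mm in(("red",(b[...,2]>110)&(b[...,1]<60)&(b[...,0]<60)),("blue",(b[...,0]>90)&(b[...,2]<50)&(b[...,1]<90))):
        q=mm&(W[...,2]>80)&(W[...,2]<140);v,u=np.nonzero(q);print(nm,len(u),u.mean(),v.mean(),W[q].mean(0),W[q].max(0))
d=pickle.load(open("pics/top.pkl","rb"))
c=d["pixels"][215:285,200:340];cv2.imwrite("pics/crop.png",cv2.resize(c,None,fx=5.7,fy=5.7,interpolation=cv2.INTER_CUBIC))
E
```

```text
top ((583.3447265625, 1.8521728515625), (700.7852783203125, 266.0340576171875), 76.79558563232422) 74.36710950279962
table z -0.7791142116209357
red 13 239.6153846153846 231.6153846153846 [529.14641521  73.71940334 122.8841177 ] [532.85719631  77.45482715 125.90859611]
blue 104 208.29807692307693 227.51923076923077 [543.12056438 153.74515204  96.10638091] [594.48905879 261.50252173 129.13189125]
side ((581.7124633789062, 0.659423828125), (706.6278076171875, 264.4598693847656), 76.79276275634766) 76.30320187526513
table z 1.292349145096864
red 3 223.0 184.0 [528.14964755  68.46694495 125.79365971] [530.62804745  69.34327272 126.78187367]
blue 8 219.625 221.875 [474.07717964 -91.56756665 127.3232792 ] [483.54539542 -89.33914647 128.44428537]
```

View pics/crop.png

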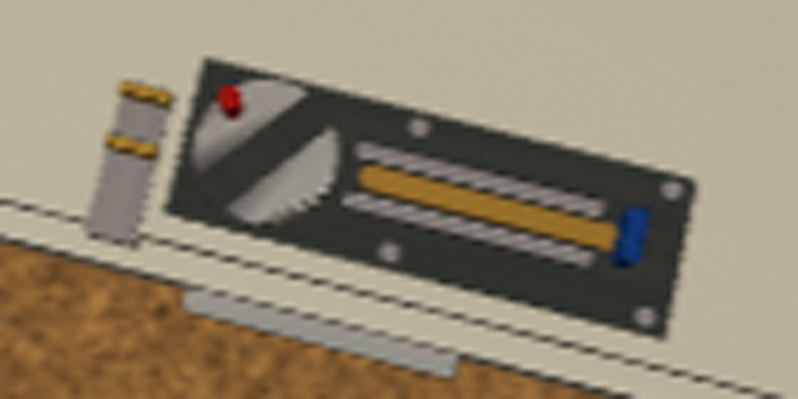

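```bash
python3 - <<'E'
from h import *
d=pickle.load(open("pics/top.pkl","rb"))
c=lambda x,y,h:ray(d,200+x/5.7-.4,215+y/5.7-.4,h).round(1)
print("disc",c(265,150,94));print("post top",c(226,93,124));print("tab top",c(635,214,126), "nose",c(362,178,91),"boltrear",c(612,235,91))
a=np.radians(-13.2);R=np.array([[np.cos(a),-np.sin(a)],[np.sin(a),np.cos(a)]]);o=np.array([582.5,1.3])
print("axis",o+R@[-85,40])
for n in(c(265,150,94),c(226,93,124),c(635,214,126),c(362,178,91),c(612,235,91)):print((R.T@(n[:2]-o-R@[-85,40])).round(1))
E
```

```text
disc [511.4  59.   94. ]
post top [530.6  74.6 124. ]
tab top [483.8 -89.4 126. ] nose [500.7  18.6  91. ] boltrear [478.5 -84.7  91. ]
axis [508.87982806  59.65298007]
[ 2.6 -0.1]
[17.7 19.5]
[   9.6 -150.8]
[  1.4 -41.8]
[   3.4 -147.5]
```

Emit:
send_rows --pt "0 0 0 -0.1 -0.08 0 -1" --pt "0 0 0 -0.23 -0.18 0 -1" --pt "0 0 0 -0.36 -0.28 0 -1" --pt "0 0 0 -0.48 -0.38 0 -1" --pt "0 0 0 -0.6 -0.475 0 -1" --pt "0 0 0 -0.72 -0.57 0 -1" --pt "0 0 0 -0.84 -0.665 0 -1" --pt "0 0 0 -0.95 -0.75 0 -1" --pt "0 0 0 -0.95 -0.75 0 -1" --pt "0 0 0 -0.95 -0.75 0 -1" --newtons 40

```text
t: 1.35
ee_pos: [442.2, 232.4, 230.8]
orientation: [-0.352, -3.12, 0.0]
contact_force: [-0.8, -0.5, 0.3]
width: 0.0
finger_force: 0.0
```

Emit:
send_rows --pt "0 0 0 -0.1 -0.08 0 -1" --pt "0 0 0 -0.2 -0.165 0.04 -1" --pt "0 0 0 -0.311 -0.257 0.1 -1" --pt "0 0 0 -0.311 -0.257 0.125 -1" --pt "0 0 0 -0.311 -0.257 0.125 -1"

```text
t: 1.98
ee_pos: [539.2, 106.1, 179.8]
orientation: [-0.348, -3.118, 0.0]
contact_force: [0.8, -0.0, 0.0]
width: -0.1
finger_force: 0.0
```

```bash
python3 - <<'E'
from h import *
from bench import bot
s=bot.sense();print(s["ee_pos"],s["orientation"])
d=bot.snapshot("wrist");pickle.dump((s,d),open("pics/w1.pkl","wb"));cv2.imwrite("pics/w1.png",d["pixels"]);print(d["mount"].round(3),d["fx"],d["cx"],d["cy"])
E
```

```text
[539.23613873 106.10179379 179.77864715] [-3.48352353e-01 -3.11812357e+00  1.61615381e-04]
[[ 0.00000e+00  9.65000e-01  2.61000e-01  6.57240e+01]
 [ 1.00000e+00 -0.00000e+00 -1.00000e-03 -8.20000e-02]
 [-1.00000e-03  2.61000e-01 -9.65000e-01 -1.42754e+02]
 [ 0.00000e+00  0.00000e+00  0.00000e+00  1.00000e+00]] 327.34182185650485 251.82479507487457 199.38509899610864
```

View pics/w1.png

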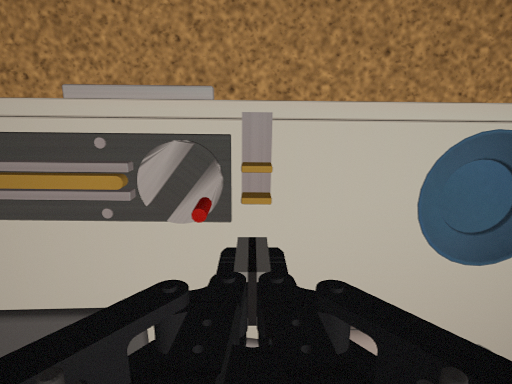

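```bash
cat >>h.py <<'E'
from scipy.spatial.transform import Rotation as Ro
def wv(s,d):
    T=np.eye(4);T[:3,:3]=Ro.from_rotvec(s["orientation"]).as_matrix();T[:3,3]=s["ee_pos"]
    d["view"]=np.linalg.inv(T@d["mount"]);return d
E
python3 - <<'E'
from h import *
s,d=pickle.load(open("pics/w1.pkl","rb"));d=wv(s,d)
a=np.radians(-13.0);R=np.array([[np.cos(a),-np.sin(a)],[np.sin(a),np.cos(a)]])
ax=ray(d,180.5,181,94)[:2];print("axis",ax,"tcp rel",R.T@(s["ee_pos"][:2]-ax), "tip px",px(d,s["ee_pos"]))
for n,u,v,h in(("keeper",256.5,183,97),("posttop",199.5,215,124),("nose",127,182.5,88),("edgeL",0,98,75),("edgeR",512,103,75),("tipL",237,238,180),("tipR",268,238,180)):
    p=ray(d,u,v,h)[:2];print(n,p.round(1),(R.T@(p-ax)).round(1))
E
```

```text
axis [510.5384168   60.51637669] tcp rel [17.70771354 50.87264862] tip px [251.77108234 254.85744074]
keeper [523.3 113.1] [ 0.6 54.1]
posttop [529.9  74.1] [15.8 17.6]
nose [503.9  20.4] [  2.5 -40.5]
edgeL [425.7 -55. ] [ -56.7 -131.7]
edgeR [510.9 306.3] [-55.  239.6]
tipL [529.3 101.3] [ 9.1 44. ]
tipR [532.5 115.4] [ 9.1 58.4]
```

Emit:
send_rows --pt "0 0 0 -0.003 -0.025 0 -1" --pt "0 0 0 -0.005 -0.035 0.06 -1" --pt "0 0 0 -0.005 -0.035 0.13 -1" --pt "0 0 0 -0.005 -0.035 0.186 -1" --pt "0 0 0 -0.005 -0.035 0.186 -1"

```text
t: 2.65
ee_pos: [538.1, 91.0, 105.9]
orientation: [-0.348, -3.119, 0.001]
contact_force: [-0.0, 0.3, 0.7]
width: -0.1
finger_force: 0.0
```

Emit:
send_rows --pt "0 0 0 0 -0.01 0 -1" --pt "0 0 0 0 -0.02 0 -1" --pt "0 0 0 0 -0.03 0 -1" --pt "0 0 0 0 -0.035 0 -1" --pt "0 0 0 0 -0.035 0 -1"

```text
t: 3.28
ee_pos: [537.3, 76.8, 107.8]
orientation: [0.351, 3.121, -0.0]
contact_force: [0.4, 1.9, 0.7]
width: 0.2
finger_force: 0.8
```

```bash
python3 - <<'E'
from h import *
from bench import bot
s=bot.sense();print(s["ee_pos"],s["contact_force"])
d=bot.snapshot("wrist");pickle.dump((s,d),open("pics/w2.pkl","wb"));cv2.imwrite("pics/w2.png",d["pixels"])
E
```

```text
[537.30578024  76.75589395 107.79317428] [0.42874312 1.86878006 0.70639802]
```

View pics/w2.png

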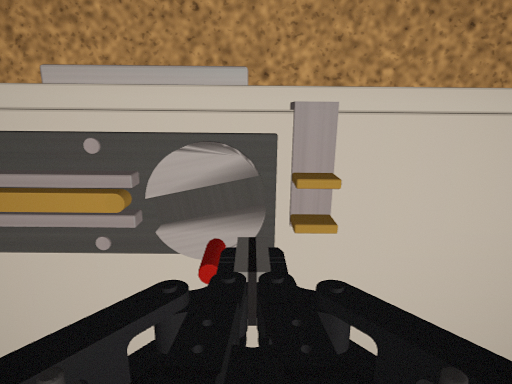

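Emit:
send_rows --pt "0 0 0 0 -0.005 0 -1" --pt "0 0 0 0 -0.011 0 -1" --pt "0 0 0 0 -0.011 0 -1" --pt "0 0 0 0 -0.011 0 -1"

```text
t: 3.82
ee_pos: [535.3, 72.4, 106.5]
orientation: [-0.351, -3.121, 0.001]
contact_force: [0.8, 0.3, -0.0]
width: -0.2
finger_force: 0.3
```

```bash
python3 - <<'E'
from h import *
from bench import bot
s=bot.sense();print(s["ee_pos"],s["contact_force"])
d=bot.snapshot("wrist");pickle.dump((s,d),open("pics/w3.pkl","wb"));cv2.imwrite("pics/w3.png",cv2.resize(d["pixels"][120:300,100:340],None,fx=3.3,fy=3.3,interpolation=cv2.INTER_CUBIC))
E
```

```text
[535.28814855  72.40288556 106.49349516] [ 0.81390544  0.33241149 -0.04367115]
```

View pics/w3.png

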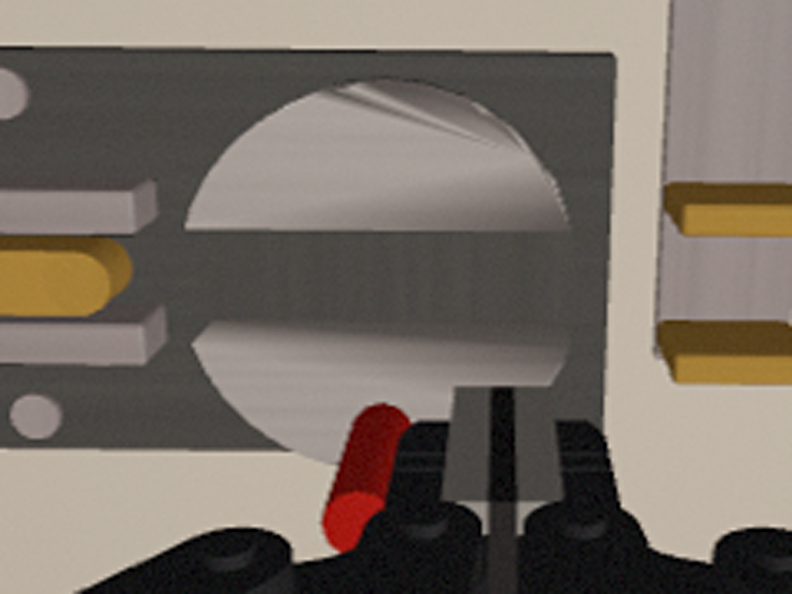

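Emit:
send_rows --pt "0 0 0 0 0.02 0 -1" --pt "0 0 0 0 0.03 -0.05 -1" --pt "0 0 0 0 0.03 -0.175 -1" --pt "0 0 0 0.01 -0.1 -0.175 -1" --pt "0 0 0 0.03 -0.23 -0.175 -1" --pt "0 0 0 0.045 -0.36 -0.175 -1" --pt "0 0 0 0.0525 -0.49 -0.175 -1" --pt "0 0 0 0.0525 -0.51 -0.175 -1" --pt "0 0 0 0.0525 -0.51 -0.175 -1" --pt "0 0 0 0.0525 -0.51 -0.175 -1"

```text
t: 5.12
ee_pos: [470.4, -120.4, 176.7]
orientation: [-0.349, -3.122, -0.001]
contact_force: [-0.4, -0.3, -1.2]
width: 0.0
finger_force: 0.0
```

```bash
python3 - <<'E'
from h import *
from bench import bot
s=bot.sense();print(s["ee_pos"],s["contact_force"])
d=bot.snapshot("wrist");pickle.dump((s,d),open("pics/w4.pkl","wb"));cv2.imwrite("pics/w4.png",d["pixels"])
a=np.radians(-13.2);R=np.array([[np.cos(a),-np.sin(a)],[np.sin(a),np.cos(a)]])
print(R.T@(s["ee_pos"][:2]-[510.5,60.5]))
E
```

```text
[ 470.43129263 -120.35719916  176.72605115] [-0.38509388 -0.32990098 -1.21225252]
[   2.28885063 -185.22847773]
```

View pics/w4.png

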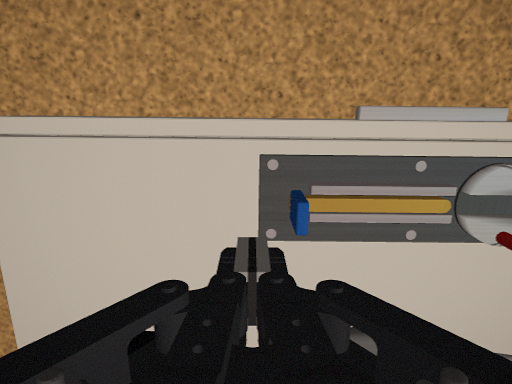

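```bash
python3 - <<'E'
from h import *
s,d=pickle.load(open("pics/w4.pkl","rb"));d=wv(s,d)
a=np.radians(-13.2);R=np.array([[np.cos(a),-np.sin(a)],[np.sin(a),np.cos(a)]])
for u,v,h in((302.5,218,126),(450,206,93),(380,205,93),(497,205,94)):print((R.T@(ray(d,u,v,h)[:2]-s["ee_pos"][:2])).round(1))
E
```

```text
[-1.8 31.6]
[ -0.8 143. ]
[-1.2 92.4]
[ -2.1 176. ]
```

Emit:
send_rows --pt "0 0 0 0.004 0 0.1 -1" --pt "0 0 0 0.004 0 0.19 -1" --pt "0 0 0 0.004 0 0.19 -1" --pt "0 0 0 0.004 0.015 0.19 -1" --pt "0 0 0 0.004 0.03 0.19 -1" --pt "0 0 0 0.004 0.04 0.19 -1" --pt "0 0 0 0.004 0.05 0.19 -1" --pt "0 0 0 0.004 0.06 0.19 -1" --pt "0 0 0 0.004 0.06 0.19 -1"

```text
t: 6.3
ee_pos: [474.0, -97.5, 101.0]
orientation: [0.351, 3.122, 0.001]
contact_force: [0.5, -1.1, 0.2]
width: 0.2
finger_force: 0.3
```

Emit:
send_rows --pt "0 0 0 0 0.01 0 -1" --pt "0 0 0 0 0.02 0 -1" --pt "0 0 0 0 0.03 0 -1" --pt "0 0 0 0 0.04 0 -1" --pt "0 0 0 0 0.04 0 -1"

```text
t: 6.92
ee_pos: [477.3, -81.5, 100.7]
orientation: [-0.35, -3.121, -0.001]
contact_force: [0.3, 0.6, 0.7]
width: 0.1
finger_force: 0.1
```

```bash
python3 - <<'E'
from h import *
from bench import bot
s=bot.sense();print(s["ee_pos"],s["contact_force"])
d=bot.snapshot("wrist");pickle.dump((s,d),open("pics/w5.pkl","wb"));cv2.imwrite("pics/w5.png",d["pixels"])
a=np.radians(-13.2);R=np.array([[np.cos(a),-np.sin(a)],[np.sin(a),np.cos(a)]])
print(R.T@(s["ee_pos"][:2]-[510.5,60.5]))
E
```

```text
[477.33321841 -81.53667558 100.67839326] [0.28756015 0.61835664 0.68197216]
[ 1.43719624e-01 -1.45857574e+02]
```

View pics/w5.png

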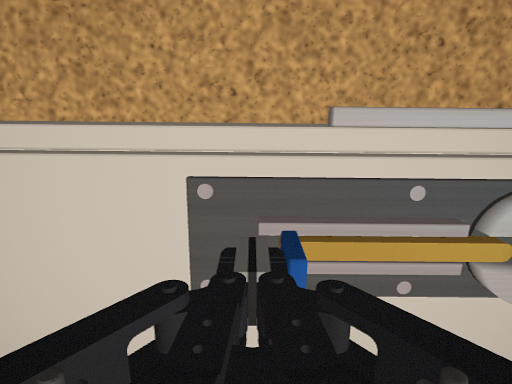

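Emit:
send_rows --pt "0 0 0 0 0.012 0 -1" --pt "0 0 0 0 0.024 0 -1" --pt "0 0 0 0 0.036 0 -1" --pt "0 0 0 0 0.048 0 -1" --pt "0 0 0 0 0.06 0 -1" --pt "0 0 0 0 0.06 0 -1"

```text
t: 7.72
ee_pos: [482.9, -58.1, 100.9]
orientation: [0.351, 3.122, 0.001]
contact_force: [-0.3, -0.2, -0.0]
width: 0.1
finger_force: 0.0
```

Emit:
send_rows --pt "0 0 0 0 0.012 0 -1" --pt "0 0 0 0 0.024 0 -1" --pt "0 0 0 0 0.036 0 -1" --pt "0 0 0 0 0.048 0 -1" --pt "0 0 0 0 0.06 0 -1" --pt "0 0 0 0 0.072 0 -1" --pt "0 0 0 0 0.084 0 -1" --pt "0 0 0 0 0.096 0 -1" --pt "0 0 0 0 0.096 0 -1"

```text
t: 8.85
ee_pos: [491.4, -20.6, 101.0]
orientation: [-0.351, -3.122, -0.001]
contact_force: [-0.2, 0.6, 0.1]
width: 0.1
finger_force: 0.0
```

Emit:
send_rows --pt "0 0 0 0 0.012 0 -1" --pt "0 0 0 0 0.024 0 -1" --pt "0 0 0 0 0.036 0 -1" --pt "0 0 0 0 0.048 0 -1" --pt "0 0 0 0 0.054 0 -1" --pt "0 0 0 0 0.054 0 -1"

```text
t: 9.6
ee_pos: [496.2, 0.2, 100.9]
orientation: [0.351, 3.122, 0.001]
contact_force: [1.3, 0.0, 0.3]
width: -0.3
finger_force: 0.1
```

```bash
python3 - <<'E'
from h import *
from bench import bot
s=bot.sense();print(s["ee_pos"],s["contact_force"])
d=bot.snapshot("wrist");cv2.imwrite("pics/w6.png",d["pixels"])
E
```

```text
[4.96243940e+02 2.05009003e-01 1.00880512e+02] [1.32328813 0.03986277 0.25987388]
```

View pics/w6.png

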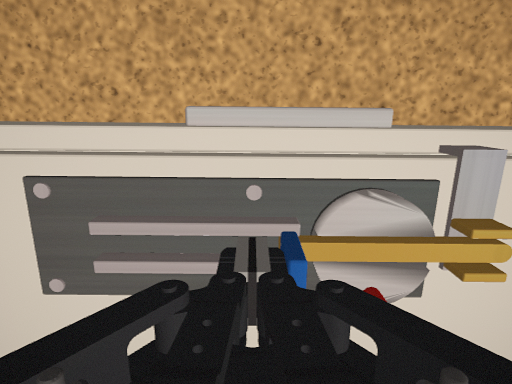

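Bolt (250, row) is through the slot, with its nose at about (510,250), roughly at the keeper's far end. I'll creep on until the stop shows in the force.

Emit:
send_rows --pt "0 0 0 0 0.003 0 -1" --pt "0 0 0 0 0.006 0 -1" --pt "0 0 0 0 0.006 0 -1" --pt "0 0 0 0 0.006 0 -1"

```text
t: 10.15
ee_pos: [496.3, 1.2, 100.8]
orientation: [-0.35, -3.121, 0.002]
contact_force: [-0.5, -5.4, 0.1]
width: -0.1
finger_force: 2.5
```

Emit:
send_rows --pt "0 0 0 0 0.003 0 -1" --pt "0 0 0 0 0.005 0 -1" --pt "0 0 0 0 0.005 0 -1" --pt "0 0 0 0 0.005 0 -1"

```text
t: 10.65
ee_pos: [496.3, 1.4, 100.8]
orientation: [-0.348, -3.121, 0.008]
contact_force: [-3.4, -11.0, 1.8]
width: -0.3
finger_force: 5.6
```

Emit:
send_rows --pt "0 0 0 0 -0.015 0 -1" --pt "0 0 0 0 -0.05 0 -1" --pt "0 0 0 0 -0.05 -0.1 -1" --pt "0 0 0 0 -0.05 -0.2 -1" --pt "0 0 0 0 0.1 -0.25 -1" --pt "0 0 0 0 0.1 -0.25 -1" --pt "0 0 0 0 0.1 -0.25 -1"

```text
t: 11.52
ee_pos: [505.3, 42.9, 200.4]
orientation: [-0.349, -3.121, 0.0]
contact_force: [0.5, -0.1, -0.1]
width: 0.0
finger_force: 0.0
```

```bash
python3 - <<'E'
from h import *
from bench import bot
s=bot.sense();print(s["ee_pos"],s["contact_force"])
d=bot.snapshot("wrist");pickle.dump((s,d),open("pics/w7.pkl","wb"));cv2.imwrite("pics/w7.png",d["pixels"])
E
```

```text
[505.33227469  42.91601991 200.37241509] [ 0.50755563 -0.14694835 -0.11325399]
```

View pics/w7.png

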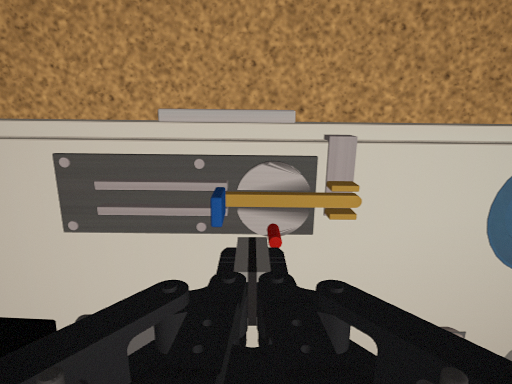

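```bash
python3 -c "
from bench import bot
print(bot.close_job())"
```

```text
the job is handed in; nothing more can be done
None
```

The drawer is locked and the job is handed in: the disc is lined up, the bolt is through its slot, hard against its stop and past the keeper, and the arm is clear; the hand-in returned no verdict.

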